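Put up the order-slip post at the pass

TASK

Pull the black dust plug out of the metal socket and put it in the steel tray, then take the orange-headed order-slip post from the rack and slide it down into the socket, past the side spring plunger, until its foot has pressed the sprung stop hidden in the bore; how deep the stop is set has to be felt. Push gently, never hard against the stop or the socket, then let go and leave the post standing upright, down on the stop and gripped by the plunger. Leave the other posts in the rack and everything else on the table where it is.

Things in the scene. Friction and masses are not known exactly. Their poses are not given: they have to be found in the camera images.
- socket: metal post socket bolted to the table: a block 70 x 70 mm and 60 mm tall with an upright bore 17.5 mm in diameter (2 mm chamfer at its mouth) through its middle. Origin: centre of its underside, on the bore's axis; z up; the plunger sticks out of its +x side with a red knob (out to 68 mm from the axis, 42 mm above the table)
- socket_mouth (a point): centre of the bore's mouth, in the socket's top face, 60 mm above the table
- plunger (a joint): side spring plunger of the socket; 0 = nose fully in (round nose, radius 6 mm, reaching 4 mm into the bore, its centre 18 mm below the mouth), 0.006 = pushed fully out. Spring: 6 N at 0, 1.5 N more per mm. A post in the bore holds it out by 1.5 to 3.3 mm and is gripped; sliding a post past it takes roughly 2 to 10 N
- cartridge: stop cartridge hidden at the bottom of the bore; origin: on the bore's axis, at table height. It carries a 14 mm rubber pad set at a different height each time: its top lies 12 to 30 mm above the table (30 to 48 mm below the mouth), to be felt, not read. The pad is sprung: 3 N at first touch, 1.5 N more per mm over 3 mm of travel, then solid; the plunger's grip keeps a post pressed down on it
- plug_head (a point): centre of the head of the loose black dust plug (30 g) that stands in the socket's mouth: head 26 mm in diameter, 44 mm tall, resting on the socket's top face; below it a stem 14 mm in diameter and 12 mm long in the bore. The point is 22 mm above the head's underside, 34 mm above the stem's end
- tray: open steel tray, 160 x 160 mm outside, 25 mm high, walls and floor 3 to 5 mm; fixed; origin: centre of its underside
- rack: white rack block, 70 mm (x) by 190 mm (y) and 50 mm tall, fixed, with three square holes 18.5 mm wide and 40 mm deep in a row along its y axis, 58 mm apart; a post stands in each, which colour in which hole varies; the row runs away from the robot; origin: centre of its underside
- post_head (a point): centre of the head of the orange-headed post (0.1 to 0.2 kg): a square orange head 24 x 24 mm, 36 mm tall (two small steel clip blades, 6 mm high, on top) on a steel rod 16 mm in diameter. The point is 18 mm above the head's underside, 128 mm above the rod's foot; x and y along the head's flat faces, x across the rack's row to within 10 degrees at the start; z up the rod
- post_foot (a point): centre of the foot of the orange-headed post; the rod is rounded from 16 mm down to a 9 mm flat over its last 8 mm
- post_grey_head (a point): the post with a grey head, same size and shape as the orange one, standing in the rack; the point is the centre of its head. Not to be used: leave it in its hole
- post_blue_head (a point): the post with a blue head, same size and shape as the orange one, standing in the rack; the point is the centre of its head. Not to be used: leave it in its hole
- paper_bowls_top (a point): stack of four white paper bowls turned upside down, 108 mm across, 84 mm high; the point is the centre of its top
- jar: green glass jar with a steel lid, 70 mm in diameter, 80 mm high; origin: centre of its underside
- bottle: clear bottle with an orange cap, 64 mm in diameter, 190 mm high; origin: centre of its underside
- scissors: red-handled kitchen scissors, about 190 mm long, lying on the dark mat; origin: near the pivot, underside
- ruler: steel ruler, 220 x 30 x 4 mm, lying on the dark mat; origin: centre of its underside

How it is judged (in metres and radians):
On the way, in this order (a step that is already met when the one before it is completed fails the run):
1. the plug is in the tray and let go (x of plug_head in the frame of tray between -0.08 and 0.08 m and y of plug_head in the frame of tray between -0.08 and 0.08 m and height (world z) of plug_head below 0.055 m and contact force between the fingers and plug below 0.05 N), for 0.1 s.
2. the post is in the bore and has pushed the plunger aside (horizontal distance between post_foot and socket below 0.004 m and height (world z) of post_foot below 0.042 m and value of joint plunger above 0.001 m).
3. the post's foot presses on the sprung stop (contact force between post and cartridge above 1 N and horizontal distance between post_foot and socket below 0.004 m), for 0.1 s.
At the end, for the whole second after the job is handed in: The orange-headed post stands in the socket, its foot within 4 mm of the bore's axis and resting on the stop pad with more than 0.5 N, upright to about 5 degrees, the plunger held out by more than 1 mm, at rest; the plug lies at rest inside the tray (horizontal distance between post_foot and socket below 0.004 m and height (world z) of post_foot below 0.0315 m and angle between post_head's own z axis and vertical below 0.09 rad and contact force between post and cartridge above 0.5 N and value of joint plunger above 0.001 m and linear speed of post below 0.01 m/s and x of plug_head in the frame of tray between -0.08 and 0.08 m and y of plug_head in the frame of tray between -0.08 and 0.08 m and height (world z) of plug_head below 0.055 m and linear speed of plug below 0.02 m/s); the robot touches nothing.
It fails at once if the post is pressed on the stop with more than 20 N (contact force between post and cartridge above 20 N).
It fails at once if the post is forced against the socket with more than 45 N (contact force between post and socket above 45 N).
It fails at once if another post, the bowls, the jar, the bottle, the scissors or the ruler is moved by more than 20 mm (distance of any of post_grey_head, post_blue_head, paper_bowls_top, jar, bottle, scissors, ruler from where it was at the start of the episode above 0.02 m).
It also fails if it takes over 69 s, if anything falls off the work surface, if the arm or the gripper's body presses on something with over 40 N, if the wrist force passes 120 N, or if a joint passes its speed limit or range.

ROBOT

A 6-joint arm with a two-finger parallel gripper is mounted at the origin on the work surface. World frame = base frame: x ahead of the robot, y to its left, z up, the work surface at z = 0. Lengths are in mm, angles in rad, forces in N, time in s.
With the tool pointing down it reaches from about 350 to 775 mm from the base axis. Payload 7.3 kg.
Tool frame: the origin (TCP) lies between the finger pads; the fingertips stand 8 mm ahead of it and the grasp point (between the pads) lies 11 mm behind it (arm.tcp_to_tips is the distance from the TCP to the fingertips, in mm); z points along the fingers, y is the line along which they close (so a half turn about z gives the same grasp; the last joint's range is limited). The gripper opens to 92 mm and grips with 3 to 60 N. Pads are 19 mm wide; open, the fingers measure 130 mm over their backs; the gripper's body (75 mm by 190 mm) begins 47 mm behind the grasp point.
Start: joints at [-1.452, 0.342, 1.524, -0, 1.275, -0.146], TCP at [137.423, -506.714, 234.741] pointing down, gripper open.
Joint ranges: [-2.53, 2.53], [-0.77, 2.02], [0.04, 2.7], [-1, 4.14], [0.28, 2.66], [-3.11, 3.11]. Speed limits (rad/s): [2.57, 2.57, 3.14, 3.14, 3.14, 3.14].

INTERFACE

Orientations are given as a unit quaternion [x, y, z, w].
In Python, from rig import sensors, vision, order, spotter, arm gives the robot as it stands.
- The arm moves only by the tool servo_tool, never from a script. Its argument "motion" is a list of rows, each an object of numbers: "gripper": the opening in per cent of the stroke, from 0 (shut) to 100 (fully open); "x", "y", "z": the shift along the tool's x, y, z in m; "roll": the turn about the tool's z in degrees. In form: [{"gripper": .., "x": .., "y": .., "z": .., "roll": ..}, ...]. A call has exactly 5 rows; each row shifts and turns the commanded pose from where the row before left it, along the tool's axes as they then stand; what a row does not reach is not made up. A row lasts 1/10 s, in which the tool goes at most 50 mm and 8.59 degrees, less where a joint would pass 70% of its speed; a pose out of reach is approached as far as the arm can. A call with a gripper value outside its range is refused whole. The fingers move at their own pace and stop on an object; "force" is the grip in N (left out, the last holds). Time passes only in rows, so rows that do not move let the fingers close, or fill a call up. It gives the time, the measured TCP pose, the force, the opening and the grip force at its end, in the units of the state.
- sensors.get_state(): the state, without advancing time (a new reading comes with each control period).
- vision.grab_frame(name): name is "side" or "top" or "wrist"; returns a dict with "pixels" (480x640x3 uint8, red, green, blue), "z_map" (480x640 float32, mm along the optical axis (not along the pixel's ray), 0 where there is no reading), "camera_matrix" (3x3 intrinsics, pixels), "xyz" and "orientation" of the camera in the world; the wrist camera has in their place "tool_from_camera" (4x4, takes a point from camera to tool coordinates, whose origin is the TCP and whose axes are the flange's). Camera axes: x right, y down, z forward; pixel columns grow to the right and rows downward; lengths in mm; the calibration is good to about 2 mm. A picture is of the moment at which its call begins: read the wrist's pose just before it.
- order.sign_off(): hands the job in; it is judged then, once.
Trained networks look in the newest picture that a camera, given by its name, has taken for a name from the list of things; names that differ only in an ending like _2 or _b are one class to them, and where a whole thing is asked for, a point or a joint stands for the part that bears it (a point fixed in the world has none). Each returns a list of dicts, best first, with "conf" (0 to 1); they miss things now and then, are a little off and sometimes report something else, mostly with a low value. They report only what shows in the picture. A call takes as long as a camera call.
- spotter.regions_of(thing, camera): "region" (480x640 bool, what is visible of it) and "box" ([left, top, right, bottom] in pixels, round what is visible of it).
- spotter.place_of(thing, camera): "point" ([column, row] in pixels: a listed point, or the origin of a listed thing).
The state is a dict: "time": time; "qpos": joint angles; "dq": joint speeds; "tau": joint torques, N m; "tcp_pos": TCP position; "ee_rot": TCP orientation; "force": force on the tool from outside, world axes, zero at the start; "moment": the same for the moment, N m; "finger_gap": finger opening in mm; "grasp_force": force on a finger pad.
Only numpy, scipy, OpenCV 4.12 (cv2) and the standard library are available. Lean on these libraries where they do the work, as an engineer would, in place of code of your own. Each camera call takes 0.05 s, during which the arm holds its last target. There are 200 camera calls.

## Working session

There is one attempt and no reset: what is moved stays moved. The work goes in short steps, Python scripts to look and compute and a tool call to move; the robot and the scene stay as the last step left them, time stands still between calls to the robot, and variables do not carry over. Pictures are saved under pics/ and viewed, at most 10 in all, crops included, and the job is handed in when it is done.

Besides the shell and the picture viewer there is one more tool, called after "Emit:" as name(argument=value, ...), one argument or row to a line, values as JSON. servo_tool: Moves the arm, as the interface text tells. Its arguments: {"type":"object","properties":{"motion":{"type":"array"},"force":{"type":"number"}},"required":["motion"]}

```bash
mkdir -p pics; ls
cat > h.py <<'E'
import numpy as np, cv2
from scipy.spatial.transform import Rotation as R
from rig import sensors, vision, order, spotter, arm
def cam(f,st=None):
    if 'tool_from_camera' in f:
        T=np.eye(4);T[:3,:3]=R.from_quat(st['ee_rot']).as_matrix();T[:3,3]=st['tcp_pos'];return T@np.array(f['tool_from_camera'])
    T=np.eye(4);T[:3,:3]=R.from_quat(f['orientation']).as_matrix();T[:3,3]=f['xyz'];return T
def grab(n):
    st=sensors.get_state();f=vision.grab_frame(n);f['T']=cam(f,st);return f
def cloud(f):
    K=np.array(f['camera_matrix']);z=f['z_map'];v,u=np.mgrid[:480,:640]
    P=np.stack([(u-K[0,2])/K[0,0]*z,(v-K[1,2])/K[1,1]*z,z],-1)
    W=P@f['T'][:3,:3].T+f['T'][:3,3];W[z<=0]=np.nan;return W
def ray(f,uv,h):
    "pixel ray met with world height h"
    K=np.array(f['camera_matrix']);d=f['T'][:3,:3]@np.linalg.solve(K,[uv[0],uv[1],1]);o=f['T'][:3,3]
    return o+d*(h-o[2])/d[2]
def save(f,n): cv2.imwrite('pics/'+n,f['pixels'][:,:,::-1])
E
python3 - <<'E'
from h import *
s=sensors.get_state();print({k:np.round(v,3) for k,v in s.items()},arm.tcp_to_tips)
print(R.from_quat(s['ee_rot']).as_matrix().round(3))
H=dict(plug_head=82,socket_mouth=60,tray=0,rack=0,post_head=146-8+0,post_grey_head=138,post_blue_head=138,socket=0,bottle=0,jar=0,paper_bowls_top=84,ruler=0,scissors=0)
for c in('top','side'):
    f=grab(c);save(f,c+'1.png');print(c,np.round(f['xyz']))
    if c=='top':
        W=cloud(f)
        for t,h in H.items():
            for p in spotter.place_of(t,c)[:1]:
                u,v=np.round(p['point']).astype(int);print(t,round(p['conf'],2),(u,v),ray(f,p['point'],h).round(1),W[v,u].round(1))
E
```

```text
pics
{'time': np.float64(0.0), 'qpos': array([-1.452,  0.343,  1.525, -0.   ,  1.275, -0.146]), 'dq': array([-0.001, -0.   ,  0.001,  0.   ,  0.   ,  0.001]), 'tau': array([ -0.   , -43.124, -24.422,   0.072,   0.056,  -0.   ]), 'tcp_pos': array([ 137.381, -506.282,  234.062]), 'ee_rot': array([ 0.991,  0.132,  0.   , -0.001]), 'force': array([-0.958,  0.097,  0.041]), 'moment': array([-0.027,  0.047, -0.059]), 'grasp_force': np.float64(0.0), 'finger_gap': np.float64(91.962)} 8.0
[[ 0.965  0.262 -0.   ]
 [ 0.262 -0.965  0.002]
 [ 0.    -0.002 -1.   ]]
top [ 251.   16. 1862.]
plug_head 0.49 (np.int64(338), np.int64(250)) [536.9 -32.1  82. ] [532.9 -30.8 105.4]
socket_mouth 0.79 (np.int64(340), np.int64(251)) [537.9 -38.1  60. ] [529.5 -36.6 107.1]
tray 0.73 (np.int64(314), np.int64(188)) [751.4  37.4   0. ] [749.   38.6   5.3]
rack 0.59 (np.int64(260), np.int64(275)) [474.2 211.1   0. ] [473.2 208.2  16. ]
post_head 0.64 (np.int64(254), np.int64(250)) [532.3 212.3 138. ] [528.  210.5 159. ]
post_grey_head 0.45 (np.int64(254), np.int64(290)) [415.  212.6 138. ] [412.9 209.4 165.9]
post_blue_head 0.48 (np.int64(253), np.int64(268)) [478.1 214.5 138. ] [476.5 213.4 157.2]
socket 0.87 (np.int64(338), np.int64(249)) [552.  -32.1   0. ] [534.  -30.6 116.9]
bottle 0.61 (np.int64(458), np.int64(223)) [ 630.8 -414.1    0. ] [ 608.7 -388.8  104.2]
jar 0.65 (np.int64(185), np.int64(306)) [382.4 439.5   0. ] [377.5 423.6  73.6]
paper_bowls_top 0.55 (np.int64(251), np.int64(188)) [731.3 229.9  84. ] [733.7 230.   73.6]
ruler 0.74 (np.int64(389), np.int64(182)) [ 768.  -199.3    0. ] [ 763.6 -199.    10. ]
scissors 0.94 (np.int64(386), np.int64(184)) [ 759.6 -189.8    0. ] [ 755.9 -188.8   14.7]
side [ 70. 440. 921.]
```

View images.

View pics/top1.png

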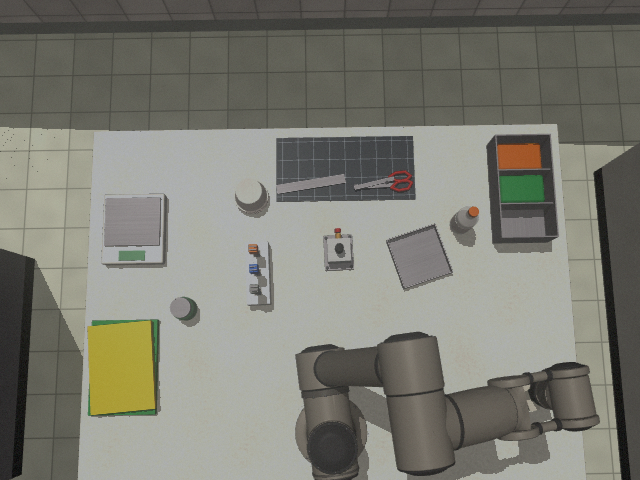

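View pics/side1.png

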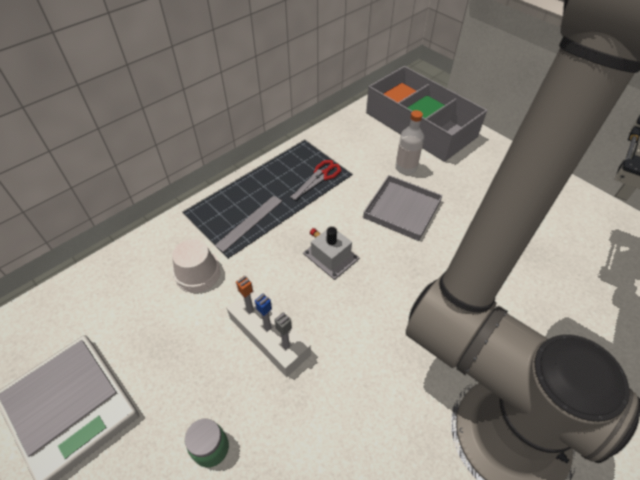

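Emit:
servo_tool(
  motion=[
    {"roll":7.6},
    {"roll":7.6},
    {"x":0.031,"y":-0.036},
    {"x":0.031,"y":-0.036},
    {"x":0.031,"y":-0.036},
  ],
)

```text
schema error: expected keys gripper, x, y, z, roll
```

Emit:
servo_tool(
  motion=[
    {"x":0.031,"y":-0.036},
    {"x":0.031,"y":-0.036},
    {"x":0.031,"y":-0.036},
    {"x":0.031,"y":-0.036},
    {"x":0.031,"y":-0.036},
  ],
)

```text
schema error: expected keys gripper, x, y, z, roll
```

Emit:
servo_tool(
  motion=[
    {"x":0.031,"y":-0.036},
    {"x":0.031,"y":-0.036},
    {"x":0.031,"y":-0.036},
    {"x":0.031,"y":-0.036},
    {"x":0,"y":0},
  ],
)

```text
schema error: expected keys gripper, x, y, z, roll
```

Emit:
servo_tool(
  motion=[
    {"gripper":100,"x":0,"y":0,"z":0,"roll":7.6},
    {"gripper":100,"x":0,"y":0,"z":0,"roll":7.6},
    {"gripper":100,"x":0.031,"y":-0.036,"z":0,"roll":0},
    {"gripper":100,"x":0.031,"y":-0.036,"z":0,"roll":0},
    {"gripper":100,"x":0.031,"y":-0.036,"z":0,"roll":0},
  ],
)

```text
time: 1.25
tcp_pos: [231.1, -397.6, 234.7]
ee_rot: [1.0, -0.001, 0.0, 0.0]
force: [0.7, -0.2, 1.4]
finger_gap: 91.8
grasp_force: 0.0
```

Emit:
servo_tool(
  motion=[
    {"gripper":100,"x":0.031,"y":-0.036,"z":0,"roll":0},
    {"gripper":100,"x":0.031,"y":-0.036,"z":0,"roll":0},
    {"gripper":100,"x":0.031,"y":-0.036,"z":0,"roll":0},
    {"gripper":100,"x":0.031,"y":-0.036,"z":0,"roll":0},
    {"gripper":100,"x":0.031,"y":-0.036,"z":0,"roll":0},
  ],
)

```text
time: 1.75
tcp_pos: [386.6, -217.2, 235.0]
ee_rot: [1.0, -0.0, 0.0, 0.0]
force: [1.1, -0.8, -0.3]
finger_gap: 91.8
grasp_force: 0.0
```

Emit:
servo_tool(
  motion=[
    {"gripper":100,"x":0.031,"y":-0.036,"z":0,"roll":0},
    {"gripper":100,"x":0.031,"y":-0.036,"z":0,"roll":0},
    {"gripper":100,"x":0.031,"y":-0.036,"z":0,"roll":0},
    {"gripper":100,"x":0.031,"y":-0.036,"z":0,"roll":0},
    {"gripper":100,"x":0,"y":0,"z":0,"roll":0},
  ],
)

```text
time: 2.25
tcp_pos: [512.3, -70.7, 234.5]
ee_rot: [1.0, 0.003, 0.001, -0.001]
force: [0.5, -0.8, -0.2]
finger_gap: 91.9
grasp_force: 0.0
```

Run:
```python
from h import *
f=grab('wrist');save(f,'w1.png');s=sensors.get_state();print(s['tcp_pos'],R.from_quat(s['ee_rot']).as_matrix().round(3),np.round(f['tool_from_camera'],3))
W=cloud(f)
for t,h in dict(plug_head=82,socket_mouth=60,socket=0).items():
    for p in spotter.place_of(t,'wrist')[:2]:
        u,v=np.round(p['point']).astype(int);print(t,p['conf'],(u,v),ray(f,p['point'],h).round(1),W[v,u].round(1))
for t,lo,hi in(('plug_head',98,110),('socket',55,65)):
    r=spotter.regions_of(t,'wrist')
    if r:
        Q=W[r[0]['region']];Q=Q[(Q[:,2]>lo)&(Q[:,2]<hi)].astype(np.float32)
        print(t,r[0]['conf'],len(Q),np.median(Q,0),Q.min(0),Q.max(0),cv2.minAreaRect(Q[:,:2].copy()))
f=grab('top');print('tray')
for r in spotter.regions_of('tray','top')[:2]:
    Q=cloud(f)[r['region']].astype(np.float32);Q=Q[np.isfinite(Q[:,0])];print(r['conf'],r['box'],len(Q),np.median(Q,0),cv2.minAreaRect(Q[:,:2].copy()))
```

```text
[510.71883229 -72.67891777 234.33183098] [[ 1.     0.004 -0.   ]
 [ 0.004 -1.     0.   ]
 [-0.    -0.    -1.   ]] [[ 0.00000e+00 -9.67000e-01 -2.53000e-01  6.76020e+01]
 [ 1.00000e+00  0.00000e+00  1.00000e-03 -1.68200e+00]
 [-1.00000e-03 -2.53000e-01  9.67000e-01 -1.50931e+02]
 [ 0.00000e+00  0.00000e+00  0.00000e+00  1.00000e+00]]
socket_mouth 0.57 (np.int64(274), np.int64(185)) [538.9 -32.1  60. ] [544.7 -37.4 105. ]
socket 0.59 (np.int64(281), np.int64(181)) [535.1 -32.    0. ] [546.7 -41.5  99.1]
plug_head 0.98 1134 [539.58734  -32.067177 104.51616 ] [526.7619  -44.23782  98.10752] [551.6627   -18.830198 106.85046 ] ((539.2439575195312, -31.601877212524414), (24.737218856811523, 24.76144790649414), 43.55159378051758)
socket 0.89 6942 [544.34296  -34.52088   60.861156] [502.71982 -66.93493  55.24998] [574.96124    4.145585  63.63251 ] ((538.7879028320312, -31.37567901611328), (70.41011810302734, 70.28611755371094), 1.6191478967666626)
tray
0.59 [395.1, 224.9, 452.5, 289.6] 2660 [ 521.97705   -289.1208       4.6215763] ((528.3698120117188, -285.8907165527344), (170.1689910888672, 172.10821533203125), 18.449970245361328)
0.45 [235.4, 177.4, 269.2, 217.1] 993 [709.8896  230.12708  79.18843] ((719.3758544921875, 232.6005859375), (99.64144134521484, 108.32455444335938), 30.232894897460938)
```

Emit:
servo_tool(
  motion=[
    {"gripper":60,"x":0.0285,"y":-0.041,"z":0,"roll":0},
    {"gripper":60,"x":0,"y":0,"z":0.04,"roll":0},
    {"gripper":60,"x":0,"y":0,"z":0.045,"roll":0},
    {"gripper":60,"x":0,"y":0,"z":0.045,"roll":0},
    {"gripper":60,"x":0,"y":0,"z":0.024,"roll":0},
  ],
)

```text
time: 3.15
tcp_pos: [536.0, -34.2, 77.5]
ee_rot: [1.0, -0.001, -0.002, -0.0]
force: [-0.8, -0.4, -0.0]
finger_gap: 57.7
grasp_force: 0.0
```

Emit:
servo_tool(
  motion=[
    {"gripper":60,"x":0,"y":0,"z":0,"roll":0},
    {"gripper":0,"x":0,"y":0,"z":0,"roll":0},
    {"gripper":0,"x":0,"y":0,"z":0,"roll":0},
    {"gripper":0,"x":0,"y":0,"z":0,"roll":0},
    {"gripper":0,"x":0,"y":0,"z":0,"roll":0},
  ],
  force=12,
)

```text
time: 3.65
tcp_pos: [538.8, -34.1, 82.0]
ee_rot: [1.0, -0.0, 0.001, 0.0]
force: [0.5, 0.2, 0.8]
finger_gap: 27.4
grasp_force: 0.3
```

Emit:
servo_tool(
  motion=[
    {"gripper":0,"x":0,"y":0,"z":0,"roll":0},
    {"gripper":0,"x":0,"y":0,"z":0,"roll":0},
    {"gripper":0,"x":0,"y":0,"z":-0.01,"roll":0},
    {"gripper":0,"x":0,"y":0,"z":-0.02,"roll":0},
    {"gripper":0,"x":0,"y":0,"z":-0.03,"roll":0},
  ],
)

```text
time: 4.15
tcp_pos: [536.9, -33.6, 140.4]
ee_rot: [1.0, -0.0, -0.002, -0.0]
force: [0.8, 0.3, -0.6]
finger_gap: 25.6
grasp_force: 12.0
```

Emit:
servo_tool(
  motion=[
    {"gripper":0,"x":0,"y":0.045,"z":0,"roll":0},
    {"gripper":0,"x":0,"y":0.045,"z":0,"roll":0},
    {"gripper":0,"x":0,"y":0.045,"z":0,"roll":0},
    {"gripper":0,"x":-0.007,"y":0.045,"z":0,"roll":0},
    {"gripper":0,"x":-0.007,"y":0.045,"z":0,"roll":0},
  ],
)

```text
time: 4.65
tcp_pos: [523.6, -260.4, 141.1]
ee_rot: [1.0, -0.0, -0.0, -0.0]
force: [0.6, 0.7, -1.4]
finger_gap: 25.5
grasp_force: 12.0
```

Emit:
servo_tool(
  motion=[
    {"gripper":0,"x":0,"y":0.028,"z":0.02,"roll":0},
    {"gripper":0,"x":0,"y":0,"z":0.04,"roll":0},
    {"gripper":0,"x":0,"y":0,"z":0.035,"roll":0},
    {"gripper":0,"x":0,"y":0,"z":0,"roll":0},
    {"gripper":0,"x":0,"y":0,"z":0,"roll":0},
  ],
)

```text
time: 5.15
tcp_pos: [524.1, -286.8, 46.3]
ee_rot: [1.0, -0.0, -0.0, -0.0]
force: [-0.1, 0.8, -0.3]
finger_gap: 25.6
grasp_force: 12.0
```

Emit:
servo_tool(
  motion=[
    {"gripper":0,"x":0,"y":0,"z":0.008,"roll":0},
    {"gripper":0,"x":0,"y":0,"z":0,"roll":0},
    {"gripper":50,"x":0,"y":0,"z":0,"roll":0},
    {"gripper":50,"x":0,"y":0,"z":0,"roll":0},
    {"gripper":50,"x":0,"y":0,"z":0,"roll":0},
  ],
)

```text
time: 5.65
tcp_pos: [524.3, -287.1, 38.3]
ee_rot: [1.0, -0.0, 0.0, 0.0]
force: [0.5, -0.4, 0.5]
finger_gap: 43.9
grasp_force: 0.0
```

Emit:
servo_tool(
  motion=[
    {"gripper":50,"x":0,"y":0,"z":-0.04,"roll":0},
    {"gripper":50,"x":0,"y":0,"z":-0.05,"roll":0},
    {"gripper":50,"x":0,"y":0,"z":-0.05,"roll":0},
    {"gripper":50,"x":0,"y":-0.02,"z":-0.045,"roll":0},
    {"gripper":50,"x":0,"y":-0.04,"z":-0.02,"roll":0},
  ],
)

```text
time: 6.15
tcp_pos: [525.3, -229.1, 247.7]
ee_rot: [1.0, -0.002, 0.004, 0.003]
force: [0.9, -0.1, 0.2]
finger_gap: 45.8
grasp_force: 0.0
```

Run:
```python
from h import *
print(sensors.get_state()['tcp_pos'])
f=grab('wrist');save(f,'w2.png');W=cloud(f)
for p in spotter.place_of('plug_head','wrist')[:2]:
        u,v=np.round(p['point']).astype(int);print(p['conf'],(u,v),W[v,u].round(1))
```

```text
[ 525.28101579 -229.06842741  247.69086545]
0.81 (np.int64(383), np.int64(212)) [ 529.5 -278.4   59.6]
```

View pics/w2.png

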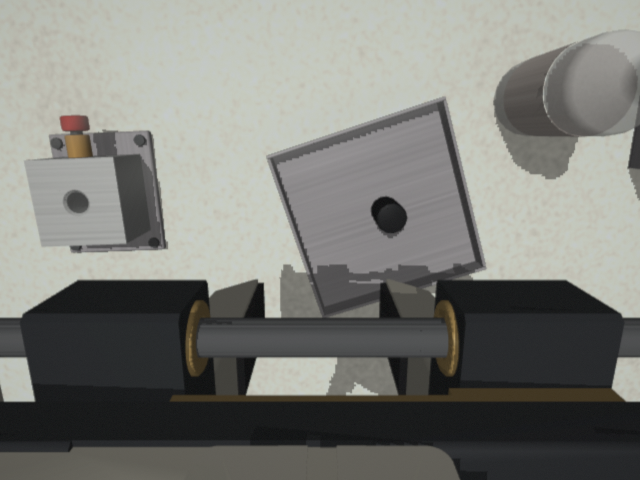

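Emit:
servo_tool(
  motion=[
    {"gripper":70,"x":0,"y":-0.049,"z":0,"roll":0},
    {"gripper":70,"x":0,"y":-0.049,"z":0,"roll":0},
    {"gripper":70,"x":0,"y":-0.049,"z":0,"roll":0},
    {"gripper":70,"x":0,"y":-0.045,"z":0,"roll":0},
    {"gripper":70,"x":0,"y":0,"z":0,"roll":0},
  ],
)

```text
time: 6.75
tcp_pos: [523.6, -30.3, 242.4]
ee_rot: [1.0, 0.003, -0.0, -0.001]
force: [0.6, -0.6, -0.5]
finger_gap: 64.2
grasp_force: 0.0
```

```bash
cat > sock.py <<'E'
from h import *
s=sensors.get_state();f=grab('wrist');save(f,'w3.png');W=cloud(f)
print(s['tcp_pos'],R.from_quat(s['ee_rot']).as_euler('xyz'))
r=spotter.regions_of('socket','wrist')
Q=W[r[0]['region']];Q=Q[(Q[:,2]>56)&(Q[:,2]<64)].astype(np.float32);print(cv2.minAreaRect(Q[:,:2].copy()),np.median(Q,0))
p=spotter.place_of('socket_mouth','wrist');print(p[0]['point'],ray(f,p[0]['point'],60))
g=cv2.cvtColor(f['pixels'],cv2.COLOR_RGB2GRAY);cu,cv_=map(int,p[0]['point']);a=25
m=np.zeros_like(g);m[cv_-a:cv_+a,cu-a:cu+a]=(g[cv_-a:cv_+a,cu-a:cu+a]<115)*255
n,l,st,c=cv2.connectedComponentsWithStats(m);
for i in range(1,n):
    if st[i,4]>60: print(st[i],c[i],ray(f,c[i],60))
E
python3 sock.py
```

```text
[523.55801513 -30.30755147 242.43886631] [-3.13995632e+00  8.66676905e-04  5.12138401e-03]
((538.6220092773438, -31.159950256347656), (70.53312683105469, 69.52626037597656), 1.9145385026931763) [540.6599   -31.237095  60.881897]
[326.6, 194.6] [541.59321033 -32.31375801  60.        ]
[313 186  26  24 477] [325.20964361 197.41090147] [539.35243533 -31.23271356  60.        ]
```

View pics/w3.png

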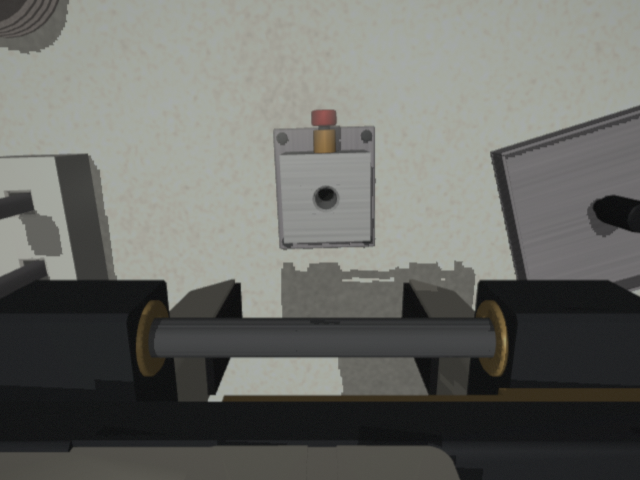

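Emit:
servo_tool(
  motion=[
    {"gripper":70,"x":0,"y":-0.045,"z":0,"roll":0},
    {"gripper":70,"x":0,"y":-0.045,"z":0,"roll":0},
    {"gripper":70,"x":-0.01,"y":-0.045,"z":0,"roll":0},
    {"gripper":70,"x":0,"y":-0.045,"z":0,"roll":0},
    {"gripper":70,"x":0,"y":-0.045,"z":0,"roll":0},
  ],
)

```text
time: 7.4
tcp_pos: [514.8, 189.9, 242.5]
ee_rot: [1.0, -0.002, 0.0, 0.0]
force: [0.7, -0.4, -0.1]
finger_gap: 63.9
grasp_force: 0.0
```

Emit:
servo_tool(
  motion=[
    {"gripper":70,"x":0,"y":0,"z":0,"roll":0},
    {"gripper":70,"x":0,"y":0,"z":0,"roll":0},
    {"gripper":70,"x":0,"y":0,"z":0,"roll":0},
    {"gripper":70,"x":0,"y":0,"z":0,"roll":0},
    {"gripper":70,"x":0,"y":0,"z":0,"roll":0},
  ],
)

```text
time: 7.9
tcp_pos: [514.6, 188.7, 242.7]
ee_rot: [1.0, -0.001, 0.0, 0.0]
force: [0.5, 0.2, 0.2]
finger_gap: 64.2
grasp_force: 0.0
```

```bash
cat > post.py <<'E'
from h import *
s=sensors.get_state();f=grab('wrist');save(f,'w4.png');W=cloud(f)
print(s['tcp_pos'],R.from_quat(s['ee_rot']).as_euler('xyz'))
p=spotter.place_of('post_head','wrist');print(p[0]['point'],ray(f,p[0]['point'],138))
r=spotter.regions_of('post_head','wrist');print(r[0]['box'])
Q=W[r[0]['region']];Z=Q[:,2];print(np.nanpercentile(Z,[50,75,90,99]))
for lo,hi in((151,158),(158.5,166),(125,166)):
    q=Q[(Z>lo)&(Z<hi)].astype(np.float32);print(lo,len(q),np.median(q,0),cv2.minAreaRect(q[:,:2].copy()))
E
python3 post.py
```

```text
[514.64613041 188.65895186 242.71723636] [ 3.14133272e+00 -9.08760116e-05 -2.72985752e-03]
[277.0, 216.5] [530.91454499 217.52903724 138.        ]
[252.3, 184.1, 300.7, 243.2]
[156.60542836 157.84906241 162.70072949 163.85403964]
151 1190 [532.7388  217.05212 156.61813] ((531.77197265625, 218.33348083496094), (24.34486198425293, 24.520004272460938), 89.32107543945312)
158.5 516 [528.569   218.28784 162.61891] ((531.8110961914062, 218.16021728515625), (18.432518005371094, 20.20951271057129), 1.2881462574005127)
125 2078 [534.87854 216.99316 156.83151] ((531.8055419921875, 218.3138427734375), (24.402912139892578, 24.57926368713379), 89.6353759765625)
```

View pics/w4.png

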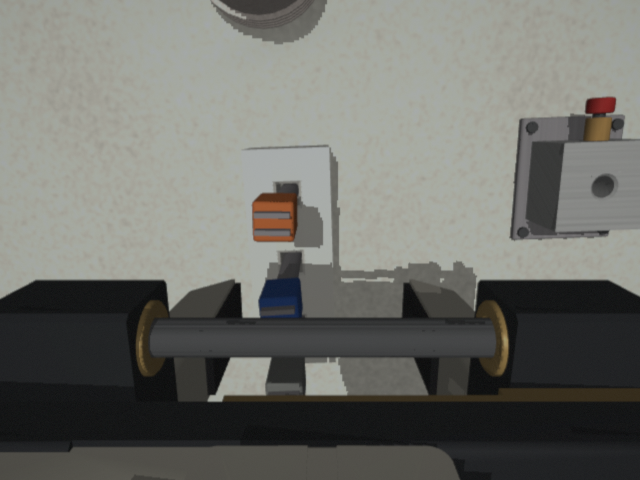

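Emit:
servo_tool(
  motion=[
    {"gripper":70,"x":0.0172,"y":-0.0296,"z":0,"roll":0},
    {"gripper":70,"x":0,"y":0,"z":0.03,"roll":0},
    {"gripper":70,"x":0,"y":0,"z":0.03,"roll":0},
    {"gripper":70,"x":0,"y":0,"z":0.03,"roll":0},
    {"gripper":70,"x":0,"y":0,"z":0.025,"roll":0},
  ],
  force=20,
)

```text
time: 8.55
tcp_pos: [531.1, 219.5, 126.1]
ee_rot: [1.0, -0.0, -0.0, 0.0]
force: [-0.1, -0.4, 0.5]
finger_gap: 64.3
grasp_force: 0.0
```

Emit:
servo_tool(
  motion=[
    {"gripper":70,"x":0,"y":0,"z":0,"roll":0},
    {"gripper":0,"x":0,"y":0,"z":0,"roll":0},
    {"gripper":0,"x":0,"y":0,"z":0,"roll":0},
    {"gripper":0,"x":0,"y":0,"z":0,"roll":0},
    {"gripper":0,"x":0,"y":0,"z":0,"roll":0},
  ],
)

```text
time: 9.05
tcp_pos: [532.0, 219.8, 128.9]
ee_rot: [1.0, -0.0, 0.001, -0.0]
force: [0.4, -0.1, -0.0]
finger_gap: 37.0
grasp_force: 0.0
```

Emit:
servo_tool(
  motion=[
    {"gripper":0,"x":0,"y":0,"z":0,"roll":0},
    {"gripper":0,"x":0,"y":0,"z":0,"roll":0},
    {"gripper":0,"x":0,"y":0,"z":0,"roll":0},
    {"gripper":0,"x":0,"y":0,"z":0,"roll":0},
    {"gripper":0,"x":0,"y":0,"z":0,"roll":0},
  ],
  force=35,
)

```text
time: 9.55
tcp_pos: [531.8, 219.3, 128.1]
ee_rot: [1.0, -0.0, 0.0, 0.0]
force: [-0.2, -3.5, 5.0]
finger_gap: 23.8
grasp_force: 35.0
```

Emit:
servo_tool(
  motion=[
    {"gripper":0,"x":0,"y":0,"z":-0.01,"roll":0},
    {"gripper":0,"x":0,"y":0,"z":-0.015,"roll":0},
    {"gripper":0,"x":0,"y":0,"z":-0.02,"roll":0},
    {"gripper":0,"x":0,"y":0,"z":-0.025,"roll":0},
    {"gripper":0,"x":0,"y":0,"z":0,"roll":0},
  ],
)

```text
time: 10.05
tcp_pos: [533.0, 220.8, 201.2]
ee_rot: [1.0, -0.0, 0.003, -0.001]
force: [0.0, 0.2, -0.8]
finger_gap: 24.0
grasp_force: 35.0
```

Emit:
servo_tool(
  motion=[
    {"gripper":0,"x":0,"y":0,"z":0,"roll":0},
    {"gripper":0,"x":0.002,"y":0.03,"z":0,"roll":0},
    {"gripper":0,"x":0.002,"y":0.04,"z":0,"roll":0},
    {"gripper":0,"x":0.003,"y":0.045,"z":0,"roll":0},
    {"gripper":0,"x":0,"y":0.045,"z":0,"roll":0},
  ],
)

```text
time: 10.55
tcp_pos: [537.6, 58.7, 196.0]
ee_rot: [1.0, 0.0, -0.001, -0.0]
force: [0.1, 0.5, -0.8]
finger_gap: 23.8
grasp_force: 35.0
```

Emit:
servo_tool(
  motion=[
    {"gripper":0,"x":0,"y":0.045,"z":0,"roll":0},
    {"gripper":0,"x":0,"y":0.03,"z":0,"roll":0},
    {"gripper":0,"x":0,"y":0.0156,"z":0,"roll":0},
    {"gripper":0,"x":0,"y":0,"z":0,"roll":0},
    {"gripper":0,"x":0,"y":0,"z":0,"roll":0},
  ],
)

```text
time: 11.05
tcp_pos: [538.0, -30.0, 197.0]
ee_rot: [1.0, -0.0, -0.001, -0.001]
force: [0.0, 0.1, -1.5]
finger_gap: 23.6
grasp_force: 35.0
```

```bash
cat > chk.py <<'E'
from h import *
import sys
s=sensors.get_state();print(s['tcp_pos'].round(2),R.from_quat(s['ee_rot']).as_rotvec().round(4),s['force'].round(2),s['moment'].round(2))
f=grab('wrist');save(f,'w5.png');W=cloud(f)
for t in ('post_head','post_foot'):
    p=spotter.place_of(t,'wrist');print(t,[(q['conf'],q['point']) for q in p[:1]])
r=spotter.regions_of('post_head','wrist')
Q=W[r[0]['region']];Z=Q[:,2];print(r[0]['box'],np.nanpercentile(Z,[5,25,50,75,95]))
p=spotter.regions_of('socket','wrist')
if p:
    q=W[p[0]['region']];q=q[(q[:,2]>56)&(q[:,2]<64)].astype(np.float32);print(cv2.minAreaRect(q[:,:2].copy()))
E
python3 chk.py
```

```text
[538.04 -29.95 197.  ] [-3.1405e+00  9.0000e-04  2.1000e-03] [ 0.    0.08 -1.48] [-0.02  0.01  0.  ]
post_head [(0.73, [321.1, 328.2])]
post_foot [(0.88, [319.3, 236.3])]
[0.0, 2.1, 25.3, 38.1] [ 1.63559248  3.54021536  7.18697037 11.91464188 19.4275811 ]
((538.8111572265625, -31.301372528076172), (70.43205261230469, 69.9113998413086), 1.9981220960617065)
```

View pics/w5.png

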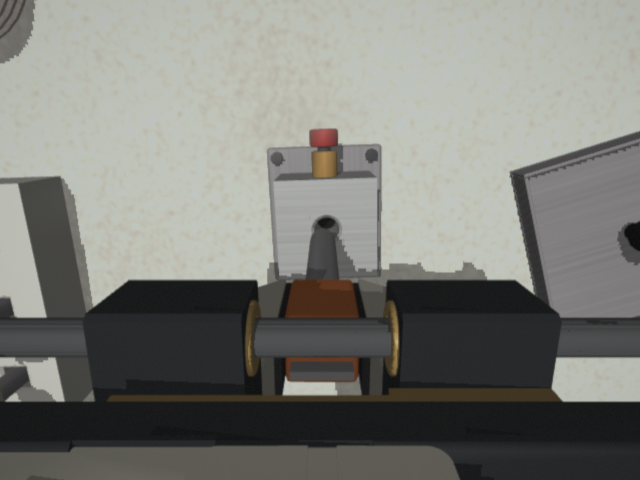

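Run:
```python
from h import *
from scipy.optimize import least_squares
f=grab('wrist');W=cloud(f).reshape(-1,3);st=sensors.get_state();print(st['tcp_pos'])
print('foot ray',ray(f,[319.3,236.3],80))
m=(abs(W[:,0]-539)<18)&(abs(W[:,1]+31)<13)&(W[:,2]>92)&(W[:,2]<160)
Q=W[m];print(len(Q),np.percentile(Q[:,2],[2,98]),Q[Q[:,2]<100].mean(0))
def res(p):  # axis at z=80: p0,p1 ; slopes p2,p3
    c=p[:2]+(Q[:,2:]-80)/1000*p[2:]
    return np.hypot(Q[:,0]-c[:,0],Q[:,1]-c[:,1])-8
r=least_squares(res,[538,-31,0,0],loss='soft_l1');print(r.x,np.abs(r.fun).mean())
```

```text
[538.38242036 -29.89087312 197.70266105]
foot ray [538.78137182 -26.63202868  80.        ]
945 [ 94.13263895 159.00486193] [544.6459817  -28.66036621  96.15199588]
[538.29918762 -28.5065368   -5.95736528   3.70636969] 0.14607031562917186
```

Emit:
servo_tool(
  motion=[
    {"gripper":0,"x":0.0006,"y":0.0027,"z":0,"roll":0},
    {"gripper":0,"x":0,"y":0,"z":0.01,"roll":0},
    {"gripper":0,"x":0,"y":0,"z":0.008,"roll":0},
    {"gripper":0,"x":0,"y":0,"z":0.004,"roll":0},
    {"gripper":0,"x":0,"y":0,"z":0,"roll":0},
  ],
)

```text
time: 11.85
tcp_pos: [538.4, -33.6, 174.6]
ee_rot: [1.0, -0.0, -0.001, -0.0]
force: [0.3, -0.1, -1.2]
finger_gap: 23.9
grasp_force: 35.0
```

Emit:
servo_tool(
  motion=[
    {"gripper":0,"x":0,"y":0,"z":0.002,"roll":0},
    {"gripper":0,"x":0,"y":0,"z":0.002,"roll":0},
    {"gripper":0,"x":0,"y":0,"z":0,"roll":0},
    {"gripper":0,"x":0,"y":0,"z":0,"roll":0},
    {"gripper":0,"x":0,"y":0,"z":0,"roll":0},
  ],
)

```text
time: 12.35
tcp_pos: [539.1, -33.7, 171.9]
ee_rot: [1.0, -0.0, 0.0, 0.0]
force: [0.2, 0.6, -1.4]
finger_gap: 24.1
grasp_force: 35.0
```

Run:
```python
from h import *
s=sensors.get_state();print(s['tcp_pos'],s['force'],s['moment'])
```

```text
[539.05877704 -33.65729099 171.88558779] [ 0.18887396  0.56446782 -1.42985321] [0.02891427 0.00391261 0.00663767]
```

Emit:
servo_tool(
  motion=[
    {"gripper":0,"x":0,"y":0,"z":0.0015,"roll":0},
    {"gripper":0,"x":0,"y":0,"z":0.0015,"roll":0},
    {"gripper":0,"x":0,"y":0,"z":0.0015,"roll":0},
    {"gripper":0,"x":0,"y":0,"z":0,"roll":0},
    {"gripper":0,"x":0,"y":0,"z":0,"roll":0},
  ],
)

```text
time: 12.85
tcp_pos: [538.9, -33.5, 167.0]
ee_rot: [1.0, -0.0, -0.0, -0.0]
force: [0.1, 0.0, -1.1]
finger_gap: 24.2
grasp_force: 35.0
```

Emit:
servo_tool(
  motion=[
    {"gripper":0,"x":0,"y":0,"z":0.001,"roll":0},
    {"gripper":0,"x":0,"y":0,"z":0.001,"roll":0},
    {"gripper":0,"x":0,"y":0,"z":0.001,"roll":0},
    {"gripper":0,"x":0,"y":0,"z":0,"roll":0},
    {"gripper":0,"x":0,"y":0,"z":0,"roll":0},
  ],
)

```text
time: 13.35
tcp_pos: [538.9, -33.6, 164.1]
ee_rot: [1.0, -0.0, -0.0, -0.0]
force: [0.7, 1.2, -1.8]
finger_gap: 23.6
grasp_force: 35.0
```

Emit:
servo_tool(
  motion=[
    {"gripper":0,"x":0,"y":-0.0003,"z":0.001,"roll":0},
    {"gripper":0,"x":0,"y":0,"z":0.001,"roll":0},
    {"gripper":0,"x":0,"y":0,"z":0.001,"roll":0},
    {"gripper":0,"x":0,"y":0,"z":0,"roll":0},
    {"gripper":0,"x":0,"y":0,"z":0,"roll":0},
  ],
)

```text
time: 13.85
tcp_pos: [538.9, -33.4, 161.1]
ee_rot: [1.0, -0.0, -0.0, 0.0]
force: [0.1, -0.8, -1.2]
finger_gap: 23.7
grasp_force: 35.0
```

Emit:
servo_tool(
  motion=[
    {"gripper":0,"x":0,"y":0,"z":0.001,"roll":0},
    {"gripper":0,"x":0,"y":0,"z":0.001,"roll":0},
    {"gripper":0,"x":0,"y":0,"z":0.001,"roll":0},
    {"gripper":0,"x":0,"y":0,"z":0,"roll":0},
    {"gripper":0,"x":0,"y":0,"z":0,"roll":0},
  ],
)

```text
time: 14.35
tcp_pos: [538.8, -33.5, 159.0]
ee_rot: [1.0, -0.0, 0.0, 0.0]
force: [-2.9, 0.1, 7.8]
finger_gap: 24.0
grasp_force: 35.0
```

Emit:
servo_tool(
  motion=[
    {"gripper":0,"x":0,"y":0,"z":0.001,"roll":0},
    {"gripper":0,"x":0,"y":0,"z":0.001,"roll":0},
    {"gripper":0,"x":0,"y":0,"z":0,"roll":0},
    {"gripper":0,"x":0,"y":0,"z":0,"roll":0},
    {"gripper":0,"x":0,"y":0,"z":0,"roll":0},
  ],
)

```text
time: 14.85
tcp_pos: [538.6, -33.3, 156.7]
ee_rot: [1.0, -0.0, -0.0, 0.0]
force: [-3.0, -0.1, 5.9]
finger_gap: 23.9
grasp_force: 35.0
```

Emit:
servo_tool(
  motion=[
    {"gripper":0,"x":0,"y":0,"z":0.001,"roll":0},
    {"gripper":0,"x":0,"y":0,"z":0.001,"roll":0},
    {"gripper":0,"x":0,"y":0,"z":0,"roll":0},
    {"gripper":0,"x":0,"y":0,"z":0,"roll":0},
    {"gripper":0,"x":0,"y":0,"z":0,"roll":0},
  ],
)

```text
time: 15.35
tcp_pos: [538.6, -33.2, 154.3]
ee_rot: [1.0, -0.0, -0.0, -0.0]
force: [-3.4, 1.0, 4.5]
finger_gap: 23.9
grasp_force: 35.0
```

Emit:
servo_tool(
  motion=[
    {"gripper":0,"x":0,"y":0,"z":0.001,"roll":0},
    {"gripper":0,"x":0,"y":0,"z":0.001,"roll":0},
    {"gripper":0,"x":0,"y":0,"z":0.001,"roll":0},
    {"gripper":0,"x":0,"y":0,"z":0,"roll":0},
    {"gripper":0,"x":0,"y":0,"z":0,"roll":0},
  ],
)

```text
time: 15.85
tcp_pos: [538.7, -33.2, 150.8]
ee_rot: [1.0, -0.0, -0.0, -0.0]
force: [-2.4, 1.3, 1.1]
finger_gap: 23.9
grasp_force: 35.0
```

Emit:
servo_tool(
  motion=[
    {"gripper":0,"x":0,"y":0,"z":0.001,"roll":0},
    {"gripper":0,"x":0,"y":0,"z":0.001,"roll":0},
    {"gripper":0,"x":0,"y":0,"z":0,"roll":0},
    {"gripper":0,"x":0,"y":0,"z":0,"roll":0},
    {"gripper":0,"x":0,"y":0,"z":0,"roll":0},
  ],
)

```text
time: 16.35
tcp_pos: [538.7, -33.2, 148.9]
ee_rot: [1.0, -0.0, -0.0, -0.0]
force: [-3.9, 1.2, 0.9]
finger_gap: 24.0
grasp_force: 35.0
```

Emit:
servo_tool(
  motion=[
    {"gripper":0,"x":0,"y":0,"z":0.001,"roll":0},
    {"gripper":0,"x":0,"y":0,"z":0.001,"roll":0},
    {"gripper":0,"x":0,"y":0,"z":0,"roll":0},
    {"gripper":0,"x":0,"y":0,"z":0,"roll":0},
    {"gripper":0,"x":0,"y":0,"z":0,"roll":0},
  ],
)

```text
time: 16.85
tcp_pos: [538.9, -33.3, 147.1]
ee_rot: [1.0, -0.0, -0.0, 0.0]
force: [-3.8, 1.2, 2.3]
finger_gap: 23.6
grasp_force: 35.0
```

Emit:
servo_tool(
  motion=[
    {"gripper":0,"x":0,"y":0,"z":0.0008,"roll":0},
    {"gripper":0,"x":0,"y":0,"z":0.0007,"roll":0},
    {"gripper":0,"x":0,"y":0,"z":0,"roll":0},
    {"gripper":0,"x":0,"y":0,"z":0,"roll":0},
    {"gripper":0,"x":0,"y":0,"z":0,"roll":0},
  ],
)

```text
time: 17.35
tcp_pos: [538.9, -33.3, 145.3]
ee_rot: [1.0, -0.0, -0.0, -0.0]
force: [-3.9, 0.8, -2.4]
finger_gap: 23.7
grasp_force: 35.0
```

Emit:
servo_tool(
  motion=[
    {"gripper":0,"x":0,"y":0,"z":0.0008,"roll":0},
    {"gripper":0,"x":0,"y":0,"z":0.0007,"roll":0},
    {"gripper":0,"x":0,"y":0,"z":0,"roll":0},
    {"gripper":0,"x":0,"y":0,"z":0,"roll":0},
    {"gripper":0,"x":0,"y":0,"z":0,"roll":0},
  ],
)

```text
time: 17.85
tcp_pos: [539.0, -33.3, 144.3]
ee_rot: [1.0, -0.0, 0.0, 0.0]
force: [-4.5, 1.0, 3.4]
finger_gap: 23.5
grasp_force: 35.0
```

Emit:
servo_tool(
  motion=[
    {"gripper":0,"x":0,"y":0,"z":0.0008,"roll":0},
    {"gripper":0,"x":0,"y":0,"z":0.0007,"roll":0},
    {"gripper":0,"x":0,"y":0,"z":0,"roll":0},
    {"gripper":0,"x":0,"y":0,"z":0,"roll":0},
    {"gripper":0,"x":0,"y":0,"z":0,"roll":0},
  ],
)

```text
time: 18.35
tcp_pos: [539.3, -33.4, 143.2]
ee_rot: [1.0, -0.0, 0.001, 0.0]
force: [-4.1, 1.6, 5.7]
finger_gap: 24.3
grasp_force: 35.0
```

Emit:
servo_tool(
  motion=[
    {"gripper":0,"x":0,"y":0,"z":0.0008,"roll":0},
    {"gripper":0,"x":0,"y":0,"z":0.0002,"roll":0},
    {"gripper":0,"x":0,"y":0,"z":0,"roll":0},
    {"gripper":0,"x":0,"y":0,"z":0,"roll":0},
    {"gripper":0,"x":0,"y":0,"z":0,"roll":0},
  ],
)

```text
time: 18.85
tcp_pos: [539.3, -33.4, 142.3]
ee_rot: [1.0, -0.0, 0.001, 0.0]
force: [-3.6, 0.1, 6.5]
finger_gap: 23.9
grasp_force: 35.0
```

Emit:
servo_tool(
  motion=[
    {"gripper":0,"x":0,"y":0,"z":0.0005,"roll":0},
    {"gripper":0,"x":0,"y":0,"z":0,"roll":0},
    {"gripper":0,"x":0,"y":0,"z":0,"roll":0},
    {"gripper":0,"x":0,"y":0,"z":0,"roll":0},
    {"gripper":0,"x":0,"y":0,"z":0,"roll":0},
  ],
)

```text
time: 19.35
tcp_pos: [539.4, -33.4, 142.1]
ee_rot: [1.0, -0.0, 0.001, 0.0]
force: [-5.1, 1.2, 8.1]
finger_gap: 24.1
grasp_force: 35.0
```

Run:
```python
from h import *
for i in range(4):
    s=sensors.get_state();print(s['tcp_pos'].round(2),s['force'].round(1));vision.grab_frame('side')
```

```text
[539.35 -33.41 142.11] [-5.1  1.2  8.1]
[539.34 -33.43 142.1 ] [-4.8  1.5  7.5]
[539.36 -33.41 142.12] [-4.6  1.   7.6]
[539.33 -33.41 142.08] [-5.2  1.1  9.4]
```

Emit:
servo_tool(
  motion=[
    {"gripper":50,"x":0,"y":0,"z":0,"roll":0},
    {"gripper":50,"x":0,"y":0,"z":0,"roll":0},
    {"gripper":60,"x":0,"y":0,"z":0,"roll":0},
    {"gripper":60,"x":0,"y":0,"z":0,"roll":0},
    {"gripper":60,"x":0,"y":0,"z":0,"roll":0},
  ],
)

```text
time: 20.05
tcp_pos: [539.1, -33.4, 141.1]
ee_rot: [1.0, -0.0, 0.0, 0.0]
force: [-0.5, 0.5, -0.8]
finger_gap: 54.3
grasp_force: 0.0
```

Emit:
servo_tool(
  motion=[
    {"gripper":60,"x":0,"y":0,"z":-0.02,"roll":0},
    {"gripper":60,"x":0,"y":0,"z":-0.04,"roll":0},
    {"gripper":60,"x":0,"y":0,"z":-0.04,"roll":0},
    {"gripper":60,"x":-0.02,"y":0,"z":-0.02,"roll":0},
    {"gripper":60,"x":0,"y":0,"z":0,"roll":0},
  ],
)

```text
time: 20.55
tcp_pos: [519.2, -33.4, 264.6]
ee_rot: [1.0, -0.0, 0.003, 0.001]
force: [-0.5, -0.2, -1.6]
finger_gap: 54.8
grasp_force: 0.0
```

Run:
```python
from h import *
s=sensors.get_state();print(s['tcp_pos'],s['force'])
f=grab('wrist');save(f,'w6.png');W=cloud(f)
m=(abs(W[...,0]-539)<30)&(abs(W[...,1]+31)<30)&(W[...,2]>130)
Q=W[m].astype(np.float32);Z=Q[:,2];print(np.percentile(Z,[50,75,90,99]))
for lo,hi in((90,400),):
    q=Q;print(len(q),cv2.minAreaRect(q[:,:2].copy()))
h=np.histogram(Z,np.arange(130,190,2));print(h[0])
```

```text
[519.15826227 -33.44176053 264.55388524] [-0.45914583 -0.24689855 -1.63205921]
[359.27297974 365.85064697 369.61087036 372.31322632]
56241 ((532.3618774414062, -31.000524520874023), (59.998748779296875, 46.3934326171875), 89.99999237060547)
[  0   0   0   3  26   6  12  23   5  26   4  23  16   7  28   8  28   5
  34 204 869  96  57 360  14   0   0   0   0]
```

View pics/w6.png

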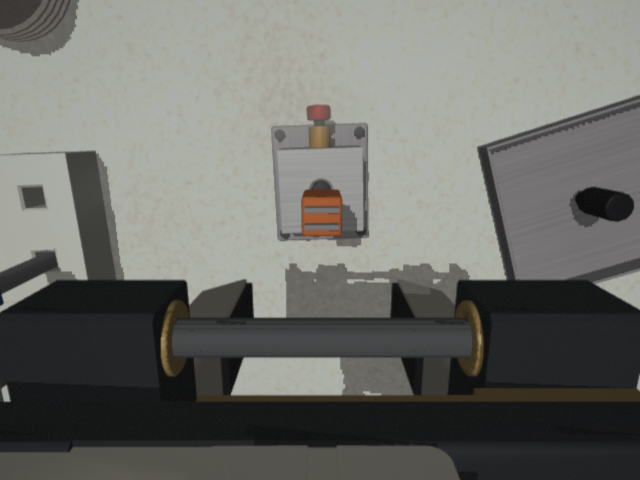

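```bash
python3 -c "
from rig import order
print(order.sign_off())"
```

```text
the job is handed in; nothing more can be done
None
```

The job is handed in: the plug is standing in the tray, and the orange post is upright in the socket, pressed onto the stop and let go. The sign-off call returned no verdict. The foot rests about 24–25 mm above the table, the push on the stop read about 8–9 N on the wrist sensor, and I saw nothing else moved.

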